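Walk the heating block round to its fence

ROBOT

A 6-joint arm with a two-finger parallel gripper is mounted at the origin on the work surface. World frame = base frame: x ahead of the robot, y to its left, z up, the work surface at z = 0. Lengths are in mm, angles in rad, forces in N, time in s.
With the tool pointing down it reaches from about 275 to 850 mm from the base axis. Payload 5.2 kg.
Tool frame: the origin (TCP) lies between the finger pads; the fingertips stand 17 mm ahead of it and the grasp point (between the pads) lies 2 mm behind it (arm.tcp_to_tips is the distance from the TCP to the fingertips, in mm); z points along the fingers, y is the direction in which the jaws open and shut (so a half turn about z gives the same grasp; the last joint's range is limited). The gripper opens to 85 mm and grips with 20 to 120 N. Pads are 22 mm wide; open, the fingers measure 114 mm over their backs; the gripper's body (76 mm by 85 mm) begins 54 mm behind the grasp point. The pads swing forward as they close: fully open they stand 13 mm farther back than shut.
Start: joints at [-1.418, 0.259, 1.535, -0, 1.348, -0.203], TCP at [191.608, -515.55, 226.71] pointing down, gripper open.
Joint ranges: [-3.14, 3.14], [-0.91, 2.08], [0.19, 2.58], [-1.22, 4.36], [0.22, 2.71], [-3.12, 3.12]. Speed limits (rad/s): [2.57, 2.57, 3.14, 3.14, 3.14, 3.14].

INTERFACE

Orientations are given as a rotation vector (axis times angle).
In Python, from cell import arm gives the robot as it stands.
- The arm moves only by the tool send_rows, never from a script. Its argument "targets" is a list of rows, each a list of 7 numbers: the finger opening in cm, from 0 to 8.54, then the shift along the tool's x, y, z in cm, then the turn, a rotation vector about the tool's x, y, z in rad. A call has exactly 10 rows; each row is the pose to reach, as a shift and turn from the pose commanded when the call began, along the tool's axes at that moment; what a row does not reach only later rows make up. A row lasts 1/12 s, in which the tool goes at most 41.7 mm and 7.16 degrees, less where a joint would pass 70% of its speed; a pose out of reach is approached as far as the arm can. A call with a gripper value outside its range is refused whole. The fingers move at their own pace and stop on an object; "grip_force" is the grip in N (left out, the last holds). Time passes only in rows, so rows that repeat a pose let the fingers close, or fill a call up. It gives the time, the measured TCP pose, the force and the opening at its end, in the units of the state.
- arm.sense(): the state, without advancing time (a new reading comes with each control period).
- arm.grab_frame(name): name is "side" or "top"; returns the picture (480x640x3 uint8, blue, green, red); there is no depth.
- arm.camera_info(name): a dict with "camera_matrix" (3x3 intrinsics, pixels), "world_to_cam" (4x4, takes a point from world to camera coordinates). Camera axes: x right, y down, z forward; pixel columns grow to the right and rows downward; lengths in mm; the calibration is good to about 2 mm. A picture is of the moment at which its call begins. camera_info takes no time and is no camera call.
- arm.finish_job(): hands the job in, once; it reports no verdict.
Trained networks look in the newest picture that a camera, given by its name, has taken for a name from the list of things; names that differ only in an ending like _2 or _b are one class to them, and where a whole thing is asked for, a point or a joint stands for the part that bears it (a point fixed in the world has none). Each returns a list of dicts, best first, with "confidence" (0 to 1); they miss things now and then, are a little off and sometimes report something else, mostly with a low value. They report only what shows in the picture. A call takes as long as a camera call.
- arm.look_for(camera, name): "rect" ([centre column, centre row, width, height] in pixels, round what is visible of it).
- arm.landmark_of(camera, name): "pixel" ([row, column] in pixels: a listed point, or the origin of a listed thing).
The state is a dict: "time_s": time; "joint_pos": joint angles; "joint_velocities": joint speeds; "joint_torque": joint torques, N m; "eef_pos": TCP position; "ee_rot": TCP orientation; "contact_force": force on the tool from outside, world axes, zero at the start; "wrist_torque": the same for the moment, N m; "opening": opening from 0.0 (shut) to 1.0 (fully open).
Only numpy, scipy, OpenCV 4.12 (cv2) and the standard library are available. Lean on these libraries where they do the work, as an engineer would, in place of code of your own. Each camera call takes 0.05 s, during which the arm holds its last target.

TASK

The heavy aluminium heating block has been left standing askew on the lab bench. Walk it round by pushing alternate corners with the fingertips until one of its long sides faces the red fence, keeping it off the fence until it is nearly square, then push that long side flat against the fence, neither end sticking out past it, and come away. Slide the block only, never lift or tip it, and leave the bottle, the beaker and the vial rack alone.

Things in the scene. Friction and masses are not known exactly. Their poses are not given: they have to be found in the camera images.
- block: Aluminium heating block, box 88 (x) x 130 (y) x 40 mm high, 0.68-0.98 kg, loose, too wide to grip; 3 x 5 dark wells on top are looks only (top is flat). Origin: centre of underside, z up. Long sides: faces x = +-44 mm, alike, either may meet the fence. Starts 43-90 deg off the fence, either sense, centre 140-170 mm from its face. Friction and mass vary: 5-12 N slides it.
- fence: Low red angle bar fixed to the bench, 240 mm long (y), leg 25 mm high, 8 thick; foot 5 mm high runs back 40 mm to +x with two 18 mm screw heads, 15 mm high. Origin: bench level, mid-length of the flat face the block goes against: that face is the plane x = 0 and looks to -x, roughly at the robot, where the block stands. Its place and yaw vary.
- bottle: Bystander: amber glass bottle with a blue cap, 64 mm across, 145 mm high, loose. Origin: centre of its underside. It stands to one side of the block, 0.26 to 0.30 m along the fence from its middle.
- beaker: Bystander: clear open glass beaker, 68 mm across, 85 mm high, loose. Origin: centre of its underside. It stands on the other side, 0.26 to 0.30 m along the fence from its middle; bottle and beaker may change places.
- rack: Bystander: blue vial rack 50 x 130 mm (x, y) and 30 mm high with eight white-capped vials standing out of it to 60 mm, loose. Origin: centre of its underside. It stands behind the fence, its centre 85 to 105 mm from the fence face.

How it is judged (in metres and radians):
On the way:
1. The block has been walked round until a long side faces the fence, within 17 degrees (angle between the y axis of block and the y axis of fence, either way round below 0.3 rad), for 0.2 s.
At the end, for the whole second after the job is handed in: A long side of the block lies flat against the fence: parallel within 0.05 rad, block centre at most 49 mm from the fence face (44 when touching: gap under 5 mm) and within 60 mm of the fence's middle along it (at most 5 mm overhang), flat on the bench and at rest (angle between the y axis of block and the y axis of fence, either way round below 0.05 rad and x of block in the frame of fence between -0.049 and -0.04 m and y of block in the frame of fence between -0.06 and 0.06 m and height (world z) of block below 0.004 m and angle between block's own z axis and vertical below 0.04 rad and linear speed of block below 0.01 m/s).
It fails at once if the block is lifted (more than 10 mm) or tipped (more than 0.12 rad) (height (world z) of block above 0.01 m or angle between block's own z axis and vertical above 0.12 rad).
It fails at once if the block touches the fence while still more than 0.35 rad (20 degrees) from square to it (contact force between block and fence above 0.5 N and angle between the y axis of block and the y axis of fence, either way round above 0.35 rad).
It fails at once if the bottle, beaker or rack is moved more than 20 mm or tipped (distance of any of bottle, beaker, rack from where it was at the start of the episode above 0.02 m or angle between any of bottle, beaker, rack's own z axis and vertical above 0.25 rad).
It also fails if it takes over 54 s, if anything falls off the work surface, if the arm or the gripper's body presses on something with over 40 N, if the wrist force passes 120 N, or if a joint passes its speed limit or range.

## Working session

There is one attempt and no reset: what is moved stays moved. The work goes in short steps, Python scripts to look and compute and a tool call to move; the robot and the scene stay as the last step left them, time stands still between calls to the robot, and variables do not carry over. Pictures are saved under pics/ and viewed, and the job is handed in when it is done.

Besides the shell and the picture viewer there is one more tool, called as name(argument=value, ...), one argument or row to a line, values as JSON. send_rows: Moves the arm, as the interface text tells. Its arguments: {"type":"object","properties":{"targets":{"type":"array"},"grip_force":{"type":"number"}},"required":["targets"]}

```bash
mkdir -p pics; ls; python3 - <<'E'
from cell import arm
import cv2
for n in("top","side"):
    cv2.imwrite(f"pics/{n}0.png",arm.grab_frame(n))
    i=arm.camera_info(n);print(i)
    for o in("block","fence","bottle","beaker","rack"):
        print(n,o,arm.landmark_of(n,o)[:2],arm.look_for(n,o)[:1])
print(arm.sense())
E
```

```text
pics
{'camera_matrix': array([[458.12120339,   0.        , 314.17334954],
       [  0.        , 458.12120339, 232.5899064 ],
       [  0.        ,   0.        ,   1.        ]]), 'world_to_cam': array([[ 1.73041663e-02, -9.99799849e-01, -1.00413211e-02,
         3.90637729e+01],
       [-9.80287424e-01, -1.49878415e-02, -1.97007441e-01,
         6.02217759e+02],
       [ 1.96817512e-01,  1.32524303e-02, -9.80350570e-01,
         7.12715259e+02],
       [ 0.00000000e+00,  0.00000000e+00,  0.00000000e+00,
         1.00000000e+00]])}
top block [{'pixel': [287.3, 314.5], 'confidence': 0.72}, {'pixel': [302.1, 154.5], 'confidence': 0.58}] [{'rect': [302.1, 192.1, 131.1, 39.1], 'confidence': 0.65}]
top fence [{'pixel': [203.9, 302.3], 'confidence': 0.84}] [{'rect': [298.8, 191.8, 133.2, 35.9], 'confidence': 0.59}]
top bottle [{'pixel': [304.4, 155.5], 'confidence': 0.67}] [{'rect': [143.1, 304.6, 63.9, 44.0], 'confidence': 0.6}]
top beaker [{'pixel': [261.0, 477.7], 'confidence': 0.65}] [{'rect': [488.9, 254.2, 52.0, 40.6], 'confidence': 0.61}]
top rack [{'pixel': [163.0, 271.2], 'confidenc
[... 1227 characters left out ...]
ce': 0.6}]
{'time_s': 1.1, 'joint_pos': array([-1.41780484e+00,  2.58608327e-01,  1.53503499e+00, -1.13493763e-05,
        1.34799366e+00, -2.02780701e-01]), 'joint_velocities': array([-0.0011907 , -0.00192548,  0.00085018, -0.00210089,  0.0005993 ,
       -0.00015398]), 'joint_torque': array([-8.36280706e-04, -4.45940566e+01, -2.90901142e+01, -7.39540828e-04,
        1.14859795e-03,  1.40515380e-05]), 'eef_pos': array([ 191.59922939, -515.53572326,  226.69118548]), 'ee_rot': array([-3.09197357e+00, -5.55898985e-01,  1.56481587e-05]), 'contact_force': array([-0.07819563,  0.14385938, -0.64282249]), 'wrist_torque': array([ 0.04589967, -0.00654012, -0.00807917]), 'opening': 1.0027506602456675}
```

View pics/top0.png

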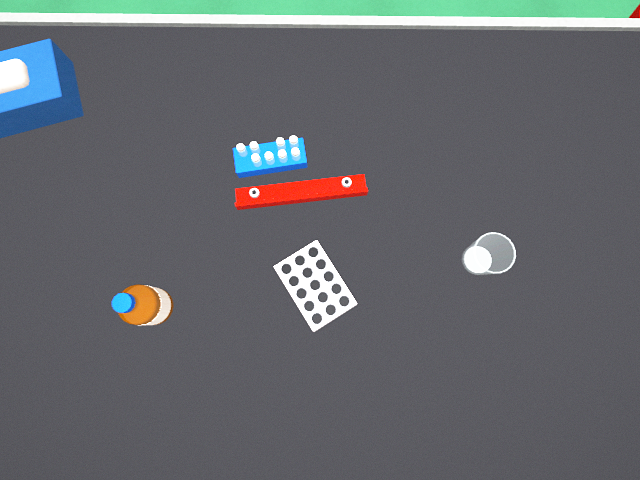

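View pics/side0.png

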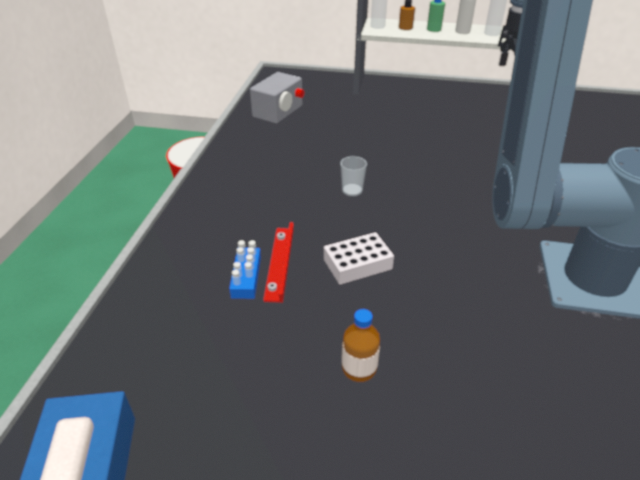

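```bash
cat > h.py <<'E'
from cell import arm
import cv2,numpy as np
from scipy.optimize import minimize
def proj(n,P):
    i=arm.camera_info(n);T=i['world_to_cam'];q=np.asarray(P,float)@T[:3,:3].T+T[:3,3]
    q=q@i['camera_matrix'].T;return q[:,:2]/q[:,2:]
def back(n,uv,z):
    i=arm.camera_info(n);T=i['world_to_cam'];R=T[:3,:3];C=-R.T@T[:3,3]
    uv=np.atleast_2d(uv).astype(float)
    d=np.c_[uv,np.ones(len(uv))]@np.linalg.inv(i['camera_matrix']).T@R
    return (C+d*((z-C[2])/d[:,2])[:,None])[:,:2]
def rot(p,a):
    p=np.asarray(p,float);c,s=np.cos(a),np.sin(a);q=p.copy()
    q[:,0]=c*p[:,0]-s*p[:,1];q[:,1]=s*p[:,0]+c*p[:,1];return q
def box(x0,x1,y0,y1,z0,z1):
    return np.array([[x,y,z] for x in(x0,x1) for y in(y0,y1) for z in(z0,z1)],float)
BL=[box(-44,44,-65,65,0,40)]
FE=[box(0,8,-120,120,0,25),box(0,40,-120,120,0,5)]
def hulls(n,parts,p,S=4):
    m=np.zeros((480*1,640*1),np.uint8)
    m=np.zeros((480*S,640*S),np.uint8)
    for b in parts:
        w=rot(b,p[2]);w[:,:2]+=p[:2]
        h=cv2.convexHull(((proj(n,w)+.5)*S).astype(np.float32))
        cv2.fillConvexPoly(m,np.round(h).astype(np.int32),255)
    return cv2.resize(m,(640,480),interpolation=cv2.INTER_AREA)/255.
def fit(parts,masks,p0):
    def f(v):
        p=[v[0],v[1],v[2]/100]
        return sum(np.abs(hulls(n,parts,p)-m).sum()/m.sum() for n,m in masks.items())
    v0=np.array([p0[0],p0[1],p0[2]*100]);
    for st in(15,4):
        s=np.vstack([v0]+[v0+st*np.eye(3)[k] for k in range(3)])
        r=minimize(f,v0,method='Nelder-Mead',options=dict(initial_simplex=s,xatol=.1,fatol=1e-4,maxiter=100));v0=r.x
    return np.array([v0[0],v0[1],v0[2]/100]),r.fun
def redmask(im):
    h=cv2.cvtColor(im,cv2.COLOR_BGR2HSV);return (((h[...,0]<6)|(h[...,0]>174))&(h[...,1]>150)&(h[...,2]>60)).astype(np.uint8)
def comp(m,c):
    k,l,s,ce=cv2.connectedComponentsWithStats(m)
    j=[i for i in range(1,k) if s[i,4]>150]
    i=min(j,key=lambda i:np.hypot(*(ce[i]-c)))
    hull,_=cv2.findContours((l==i).astype(np.uint8),cv2.RETR_EXTERNAL,cv2.CHAIN_APPROX_NONE)
    o=np.zeros(m.shape,np.uint8);cv2.drawContours(o,hull,-1,1,-1);return o.astype(float)
def blockmask(im):
    h=cv2.cvtColor(im,cv2.COLOR_BGR2HSV);return ((h[...,1]<50)&(h[...,2]>115)).astype(np.uint8)
E
python3 - <<'E'
from h import *
t=cv2.imread('pics/top0.png');s=cv2.imread('pics/side0.png')
mf={'top':comp(redmask(t),(300,191)),'side':comp(redmask(s),(280,262))}
mb={'top':comp(blockmask(t),(315,286)),'side':comp(blockmask(s),(357,258))}
for k in mf: print(k,mf[k].sum(),mb[k].sum())
f0=back('top',[(301,200)],20)[0];b0=back('top',[(315,286)],40)[0];print(f0,b0)
r=cv2.minAreaRect(back('top',np.argwhere(mb['top']>0)[:,::-1],40).astype(np.float32));print(r)
for ks in(('top',),('side',),('top','side')):
    print(ks,fit(FE,{k:mf[k] for k in ks},[*f0,.1]))
    for a in(.5,-.5): print(fit(BL,{k:mb[k] for k in ks},[*b0,a]))
for n,c in(('bottle',(370,360)),('beaker',(190,353)),('rack',(275,245))): print(n,back('side',[c[::-1]],0))
print(back('top',[(270,163)],0))
E
```

```text
top 2845.0 4131.0
side 1248.0 2538.0
[669.09980628  74.20151224] [513.39415884  46.15649333]
((515.6337280273438, 46.878353118896484), (131.7679443359375, 89.50375366210938), 32.94800567626953)
('top',) (array([6.70934019e+02, 7.38237789e+01, 1.32293297e-01]), np.float64(0.0271918398290775))
(array([515.87738492,  47.06186557,  -0.98807061]), np.float64(0.024830905492189612))
(array([515.89503455,  47.22116752,  -0.99365229]), np.float64(0.024144559784698195))
('side',) (array([6.69827463e+02, 7.47473323e+01, 1.31400968e-01]), np.float64(0.15674648064353947))
(array([515.10770368,  48.52146006,   2.14464574]), np.float64(0.023619029960289865))
(array([515.03148877,  48.03949551,  -0.98974595]), np.float64(0.023228109210587308))
('top', 'side') (array([6.70681316e+02, 7.38010801e+01, 1.33784767e-01]), np.float64(0.1972920272836276))
(array([515.32909463,  47.10237231,   2.1408517 ]), np.float64(0.051877129555654725))
(array([515.63821831,  47.38843457,  -0.99934261]), np.float64(0.05314727610271332))
bottle [[473.04319386 334.06570053]]
beaker [[ 564.28250669 -237.4688645 ]]
rack [[753.10692348 130.9308295 ]]
[[745.72425542 135.0416664 ]]
```

```bash
cat >> h.py <<'E'
F=np.array([670.8,73.9,0.133])
def cur():
    s=arm.sense();R,_=cv2.Rodrigues(np.array(s['ee_rot']));return s['eef_pos'],np.arctan2(R[1,0],R[0,0]),s
def rel(wps):
    """world (x,y,z,yaw) list -> tool shift cm + rz"""
    p,y,s=cur();c,sn=np.cos(y),np.sin(y)
    for w in wps:
        d=np.array(w[:3])-p
        print('  [%.2f %.2f %.2f  rz %.3f]'%((c*d[0]+sn*d[1])/10,(sn*d[0]-c*d[1])/10,-d[2]/10,-(w[3]-y)))
def w2(b,xy):
    q=rot(np.array([[xy[0],xy[1]]]),b[2])[0];return q+b[:2]
def infence(b):
    q=rot(np.array([[b[0]-F[0],b[1]-F[1]]]),-F[2])[0];return q,np.degrees(b[2]-F[2])
def seeblock(name,p0):
    t=arm.grab_frame('top');cv2.imwrite(f'pics/{name}.png',t)
    m=blockmask(t);c=proj('top',[[p0[0],p0[1],40]])[0]
    b,e=fit(BL,{'top':comp(m,c)},p0);q,a=infence(b)
    print('block',b.round(3),'err',round(e,3),'fence frame',q.round(1),round(a,1));return b
E
python3 - <<'E'
from h import *
print(arm.tcp_to_tips, cur()[:2])
b=np.array([515.7,47.2,-.992])
x,y=w2(b,(44+35,50));print(x,y)
rel([(x,y,160,.579),(x,y,25,.579)])
E
```

```text
17.0 (array([ 191.59922939, -515.53572326,  226.69118548]), np.float64(0.355774691834709))
600.7704045533537 8.418222460429512
  [56.60 -34.86 6.67  rz -0.223]
  [56.60 -34.86 20.17  rz -0.223]
```

send_rows(
  targets=[
    [0,3,-2,0,0,0,-0.02],
    [0,6.5,-4,0,0,0,-0.05],
    [0,10,-6.2,0,0,0,-0.07],
    [0,13.4,-8.3,0,0,0,-0.09],
    [0,16.8,-10.4,0,0,0,-0.11],
    [0,20.2,-12.5,0,0,0,-0.13],
    [0,23.6,-14.6,0,0,0,-0.15],
    [0,27,-16.7,0,0,0,-0.17],
    [0,30.4,-18.8,0,0,0,-0.2],
    [0,33.8,-20.9,0,0,0,-0.22],
  ],
  grip_force=60,
)

```text
time_s: 1.93
eef_pos: [436.6, -200.2, 227.0]
ee_rot: [3.011, 0.894, 0.001]
contact_force: [0.0, 0.4, 0.4]
opening: 0.0
```

```bash
python3 - <<'E'
from h import *
b=np.array([515.7,47.2,-.992])
p,y,s=cur();print(p,y,s['time_s'],s['opening'])
x,y=w2(b,(44+35,50));print(x,y)
rel([(x,y,160,.579),(x,y,25,.579)])
E
```

```text
[ 436.57085181 -200.16841732  227.02922986] 0.5771444973282851 1.9333 0.0004726206175872313
600.7704045533537 8.418222460429512
  [25.14 -8.52 6.70  rz -0.002]
  [25.14 -8.52 20.20  rz -0.002]
```

send_rows(
  targets=[
    [0,3.2,-1.1,0,0,0,0],
    [0,7,-2.4,0.5,0,0,0],
    [0,10.9,-3.7,1.5,0,0,0],
    [0,14.8,-5,2.5,0,0,0],
    [0,18.6,-6.3,4,0,0,0],
    [0,22,-7.5,6,0,0,0],
    [0,24.5,-8.3,9,0,0,0],
    [0,25.1,-8.5,12.5,0,0,0],
    [0,25.1,-8.5,16.5,0,0,0],
    [0,25.1,-8.5,20.1,0,0,0],
  ],
)

```text
time_s: 2.77
eef_pos: [600.1, 7.3, 23.8]
ee_rot: [3.011, 0.895, 0.0]
contact_force: [0.1, -0.4, 0.6]
opening: -0.001
```

```bash
cat >> h.py <<'E'
def push(b,side,yc,yi,th,n,z=25,gap=14.5,yaw0=None):
    """contact at (side*44,yc), arc about ICR (0,yi) in block frame, total th"""
    c=w2(b,(side*(44+gap),yc));o=w2(b,(0,yi));W=[]
    for k in range(n+1):
        a=th*k/n;q=rot(np.array([c-o]),a)[0]+o
        W.append((q[0],q[1],z,(yaw0 if yaw0 is not None else b[2]+np.pi/2)+a))
    return W
E
python3 - <<'E'
from h import *
b=np.array([515.7,47.2,-.992])
p,y,s=cur();print(p,y,s['time_s'])
rel(push(b,1,50,-35,.5,8))
E
```

```text
[600.07685675   7.2746675   23.80114729] 0.5777972321712829 2.7667
  [0.12 -2.11 -0.12  rz -0.001]
  [0.47 -2.65 -0.12  rz -0.063]
  [0.78 -3.21 -0.12  rz -0.126]
  [1.06 -3.80 -0.12  rz -0.188]
  [1.30 -4.39 -0.12  rz -0.251]
  [1.50 -5.01 -0.12  rz -0.313]
  [1.67 -5.63 -0.12  rz -0.376]
  [1.79 -6.26 -0.12  rz -0.438]
  [1.88 -6.90 -0.12  rz -0.501]
```

send_rows(
  targets=[
    [0,0,-1.2,-0.1,0,0,0],
    [0,0,-2,-0.1,0,0,0],
    [0,0.2,-2.5,-0.1,0,0,-0.05],
    [0,0.4,-3,-0.1,0,0,-0.1],
    [0,0.6,-3.5,-0.1,0,0,-0.16],
    [0,0.8,-4,-0.1,0,0,-0.21],
    [0,1,-4.5,-0.1,0,0,-0.26],
    [0,1.1,-5,-0.1,0,0,-0.31],
    [0,1.2,-5.5,-0.1,0,0,-0.36],
    [0,1.3,-6,-0.1,0,0,-0.41],
  ],
)

```text
time_s: 3.6
eef_pos: [581.1, 63.7, 30.8]
ee_rot: [2.762, 1.488, 0.011]
contact_force: [2.7, -1.0, -2.4]
opening: 0.001
```

```bash
python3 - <<'E'
from h import *
p,y,s=cur();print(p,y,s['time_s'])
im=arm.grab_frame('top');cv2.imwrite('pics/top1.png',im)
E
```

```text
[581.06430015  63.6933723   30.83453055] 0.9882835571531227 3.6
```

View pics/top1.png

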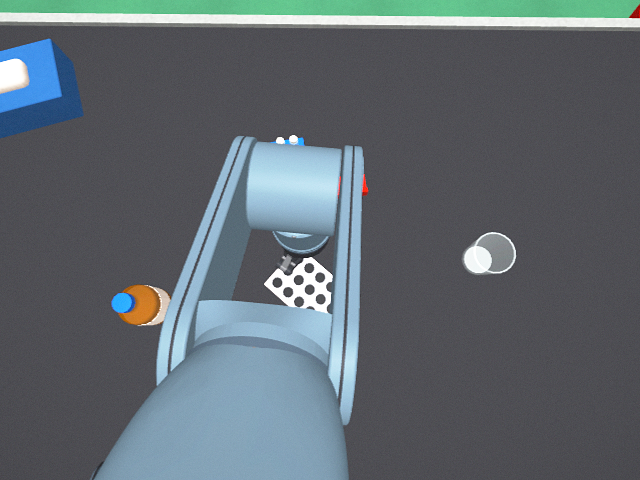

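```bash
python3 - <<'E'
from h import *
im=arm.grab_frame('side');cv2.imwrite('pics/side1.png',im[130:400,180:520].repeat(2,0).repeat(2,1))
p,y,s=cur();print(p,y,s['time_s'],s['contact_force'])
cv2.imwrite('pics/side1raw.png',im)
E
```

```text
[580.36359108  64.23875128  30.46675842] 0.9870245809909672 3.7 [ 1.24709734 -0.45768001  0.03878427]
```

View pics/side1.png

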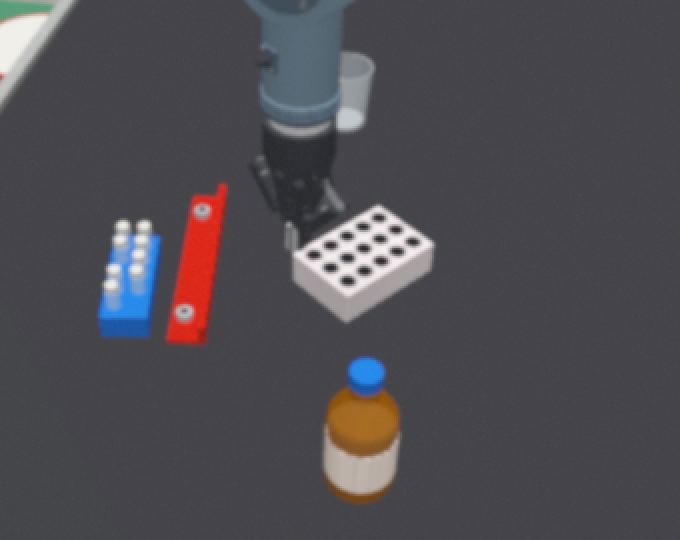

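```bash
cat >> h.py <<'E'
def side(name,p0,take=True):
    t=arm.grab_frame('side') if take else cv2.imread(f'pics/{name}.png')
    cv2.imwrite(f'pics/{name}.png',t)
    c=proj('side',[[p0[0],p0[1],20]])[0]
    b,e=fit(BL,{'side':comp(blockmask(t),c)},p0);q,a=infence(b)
    print('block',b.round(3),'err',round(e,3),'fence frame',q.round(1),round(a,1));
    p,y,s=cur();print('tcp',p.round(1),round(y,3),'t',s['time_s'],'F',s['contact_force'].round(1))
    print('tcp in block',rot(np.array([p[:2]-b[:2]]),-b[2]).round(1))
    return b
E
python3 - <<'E'
from h import *
b=side('side1raw',[510,57,-.7],False)
E
```

```text
block [507.356  57.484  -0.683] err 0.034 fence frame [-164.2    5.4] -46.7
tcp [580.4  64.2  30.5] 0.987 t 3.7 F [ 1.2 -0.5  0. ]
tcp in block [[52.4 51.3]]
```

```bash
python3 - <<'E'
from h import *
b=np.array([507.4,57.5,-.683])
a=w2(b,(44+25,51));c=w2(b,(-44-32,-48));print(c)
y=b[2]+np.pi/2
rel([(*a,30,y),(*a,90,y),(*c,90,y),(*c,27,y)])
E
```

```text
[418.15420426  68.23256461]
  [-0.19 1.65 0.05  rz 0.099]
  [-0.19 1.65 -5.95  rz 0.099]
  [-8.61 -13.75 -5.95  rz 0.099]
  [-8.61 -13.75 0.35  rz 0.099]
```

send_rows(
  targets=[
    [0,-0.2,1,-1,0,0,0],
    [0,-0.2,1.2,-4,0,0,0],
    [0,-0.5,0.5,-6.5,0,0,0.05],
    [0,-2,-2,-6.5,0,0,0.1],
    [0,-3.5,-5,-6.5,0,0,0.1],
    [0,-5.2,-8,-6.5,0,0,0.1],
    [0,-7,-11,-6.5,0,0,0.1],
    [0,-8.6,-13.8,-6.5,0,0,0.1],
    [0,-8.6,-13.8,-4,0,0,0.1],
    [0,-8.6,-13.8,-2,0,0,0.1],
  ],
)

```text
time_s: 4.53
eef_pos: [415.5, 68.2, 49.1]
ee_rot: [2.837, 1.343, 0.008]
contact_force: [0.9, -1.0, 1.0]
opening: 0.0
```

```bash
python3 - <<'E'
from h import *
b=side('side2',[507.4,57.5,-.683])
y=b[2]+np.pi/2
rel([(*w2(b,(-76,-48)),25,y)]+push(b,-1,-48,30,.6,8,gap=9))
E
```

```text
block [507.374  57.542  -0.683] err 0.023 fence frame [-164.2    5.5] -46.8
tcp [413.8  68.2  45.7] 0.884 t 4.5833 F [-1.6 -0.3 -2.8]
tcp in block [[-79.3 -50.8]]
  [0.28 0.33 2.07  rz -0.003]
  [0.29 2.63 2.07  rz -0.003]
  [-0.08 3.23 2.07  rz -0.078]
  [-0.41 3.85 2.07  rz -0.153]
  [-0.69 4.50 2.07  rz -0.228]
  [-0.92 5.17 2.07  rz -0.303]
  [-1.10 5.86 2.07  rz -0.378]
  [-1.22 6.55 2.07  rz -0.453]
  [-1.30 7.25 2.07  rz -0.528]
  [-1.32 7.96 2.07  rz -0.603]
```

send_rows(
  targets=[
    [0,0.2,0.2,1,0,0,0],
    [0,0.3,0.4,1.9,0,0,0],
    [0,0.3,1.2,1.9,0,0,0],
    [0,0.3,2,1.9,0,0,0],
    [0,0.3,2.6,1.9,0,0,0],
    [0,0.1,3.1,1.9,0,0,-0.04],
    [0,-0.2,3.6,1.9,0,0,-0.1],
    [0,-0.4,4.1,1.9,0,0,-0.16],
    [0,-0.6,4.6,1.9,0,0,-0.22],
    [0,-0.8,5.1,1.9,0,0,-0.28],
  ],
)

```text
time_s: 5.42
eef_pos: [448.9, 29.7, 28.2]
ee_rot: [-2.618, -1.731, 0.003]
contact_force: [-4.5, 3.5, 6.0]
opening: -0.005
```

```bash
python3 - <<'E'
from h import *
b=side('side3',[507.4,57.5,-.483])
y=b[2]+np.pi/2
rel(push(b,-1,-48,30,.4,6,gap=9))
E
```

```text
block [ 5.17955e+02  5.02310e+01 -4.32000e-01] err 0.047 fence frame [-154.6   -3.2] -32.4
tcp [449.7  28.8  28.2] 1.172 t 5.4667 F [-4.5  1.1  2.8]
tcp in block [[-53.  -48.1]]
  [0.01 -0.00 0.32  rz 0.033]
  [-0.35 0.52 0.32  rz -0.034]
  [-0.66 1.06 0.32  rz -0.100]
  [-0.94 1.62 0.32  rz -0.167]
  [-1.19 2.20 0.32  rz -0.234]
  [-1.39 2.80 0.32  rz -0.300]
  [-1.55 3.41 0.32  rz -0.367]
```

send_rows(
  targets=[
    [0,-0.2,0.4,0.1,0,0,0],
    [0,-0.4,0.8,0.1,0,0,-0.03],
    [0,-0.6,1.2,0.1,0,0,-0.07],
    [0,-0.8,1.6,0.1,0,0,-0.11],
    [0,-1,2,0.1,0,0,-0.16],
    [0,-1.2,2.4,0.1,0,0,-0.21],
    [0,-1.3,2.8,0.1,0,0,-0.26],
    [0,-1.4,3.1,0.1,0,0,-0.3],
    [0,-1.5,3.4,0.1,0,0,-0.33],
    [0,-1.5,3.4,0.1,0,0,-0.33],
  ],
)

```text
time_s: 6.3
eef_pos: [472.4, 2.4, 27.7]
ee_rot: [-2.298, -2.135, 0.006]
contact_force: [-13.3, 1.5, 17.3]
opening: -0.002
```

```bash
python3 - <<'E'
from h import *
b=side('side4',[525,45,-.05])
y=b[2]+np.pi/2
rel(push(b,-1,-48,30,.4,6,gap=9))
cv2.imwrite('pics/side4c.png',cv2.imread('pics/side4.png')[130:400,180:520].repeat(2,0).repeat(2,1))
E
```

```text
block [ 5.30149e+02  4.68800e+01 -5.30000e-02] err 0.055 fence frame [-143.    -8.1] -10.6
tcp [472.4   2.4  27.7] 1.496 t 6.35 F [-13.    1.9  17.1]
tcp in block [[-55.3 -47.4]]
  [-0.05 0.23 0.27  rz -0.022]
  [-0.38 0.77 0.27  rz -0.089]
  [-0.66 1.33 0.27  rz -0.156]
  [-0.91 1.90 0.27  rz -0.222]
  [-1.12 2.50 0.27  rz -0.289]
  [-1.29 3.10 0.27  rz -0.356]
  [-1.42 3.72 0.27  rz -0.422]
```

View pics/side4c.png

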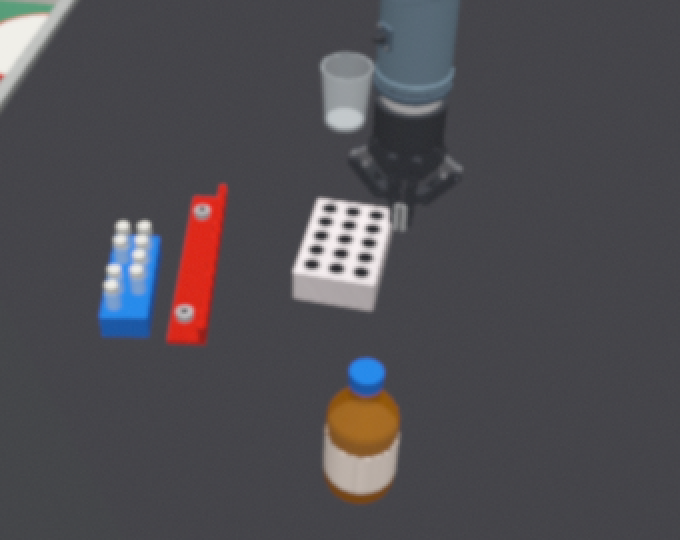

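send_rows(
  targets=[
    [0,-0.1,0.2,0,0,0,-0.02],
    [0,-0.2,0.4,0,0,0,-0.04],
    [0,-0.3,0.6,0,0,0,-0.06],
    [0,-0.4,0.8,0,0,0,-0.08],
    [0,-0.5,1,0,0,0,-0.11],
    [0,-0.6,1.2,0,0,0,-0.14],
    [0,-0.7,1.35,0,0,0,-0.16],
    [0,-0.8,1.5,0,0,0,-0.18],
    [0,-0.8,1.5,0,0,0,-0.18],
    [0,-0.8,1.5,0,0,0,-0.18],
  ],
)

```text
time_s: 7.18
eef_pos: [487.2, -6.9, 27.7]
ee_rot: [-2.099, -2.331, 0.005]
contact_force: [-12.3, 1.5, 15.7]
opening: -0.001
```

```bash
python3 - <<'E'
from h import *
b=side('side5',[535,45,.1])
c=w2(b,(-44-55,0))
rel([(*c,28,.133),(*c,90,.133)])
E
```

```text
block [5.36091e+02 4.73230e+01 1.32000e-01] err 0.068 fence frame [-137.    -8.5] -0.1
tcp [487.1  -6.9  27.8] 1.676 t 7.2333 F [-11.8   0.3  15.6]
tcp in block [[-55.6 -47.3]]
  [4.62 -4.46 -0.02  rz 1.543]
  [4.62 -4.46 -6.22  rz 1.543]
```

send_rows(
  targets=[
    [0,0.2,-1,-0.2,0,0,0],
    [0,0.8,-3,-0.2,0,0,0.12],
    [0,1.6,-5,-0.2,0,0,0.24],
    [0,2.4,-6,-0.2,0,0,0.36],
    [0,3.2,-6,-0.2,0,0,0.48],
    [0,4,-6,-0.2,0,0,0.6],
    [0,4.6,-6,-0.2,0,0,0.72],
    [2,4.6,-6,-0.2,0,0,0.84],
    [4,4.6,-6,-0.2,0,0,0.96],
    [6,4.6,-6,-0.2,0,0,1.08],
  ],
)

```text
time_s: 8.07
eef_pos: [426.4, 32.3, 29.4]
ee_rot: [3.005, 0.912, 0.003]
contact_force: [-0.1, 0.3, -0.4]
opening: 0.419
```

```bash
python3 - <<'E'
from h import *
b=side('side6',[535,45,.13])
c=w2(b,(-44-40,0))
rel([(*c,18,.133)])
E
```

```text
block [5.35612e+02 4.70110e+01 1.24000e-01] err 0.04 fence frame [-137.6   -8.7] -0.5
tcp [426.4  32.2  29.4] 0.582 t 8.1167 F [-0.4 -1.  -0.3]
tcp in block [[-110.2   -1.2]]
  [2.41 1.05 1.14  rz 0.449]
```

send_rows(
  targets=[
    [8.5,0.3,0.1,0,0,0,0.11],
    [8.5,0.6,0.3,0,0,0,0.22],
    [8.5,1,0.5,0,0,0,0.33],
    [8.5,1.3,0.7,0,0,0,0.45],
    [8.5,1.5,0.7,0.3,0,0,0.45],
    [8.5,1.5,0.7,0.6,0,0,0.45],
    [8.5,1.5,0.7,0.9,0,0,0.45],
    [8.5,1.5,0.7,1.1,0,0,0.45],
    [8.5,1.5,0.7,1.1,0,0,0.45],
    [8.5,1.5,0.7,1.1,0,0,0.45],
  ],
)

```text
time_s: 8.95
eef_pos: [441.2, 35.3, 17.5]
ee_rot: [-3.133, -0.231, 0.001]
contact_force: [1.0, -0.2, -0.1]
opening: 0.991
```

```bash
python3 - <<'E'
from h import *
b=side('side7',[535.6,47,.124])
c=w2(b,(-44-11,0))
rel([(*c,18,.133),(c[0]+93*np.cos(.133),c[1]+93*np.sin(.133),18,.133)]);print(arm.sense()['opening'])
cv2.imwrite('pics/side7c.png',cv2.imread('pics/side7.png')[130:400,180:520].repeat(2,0).repeat(2,1))
E
```

```text
block [5.36115e+02 4.71330e+01 1.24000e-01] err 0.039 fence frame [-137.    -8.7] -0.5
tcp [441.3  35.3  17.6] 0.147 t 9.0 F [ 0.3  0.2 -0.6]
tcp in block [[-95.5  -0. ]]
  [4.05 0.09 -0.04  rz 0.014]
  [13.35 0.22 -0.04  rz 0.014]
0.9963536162655257
```

View pics/side7c.png

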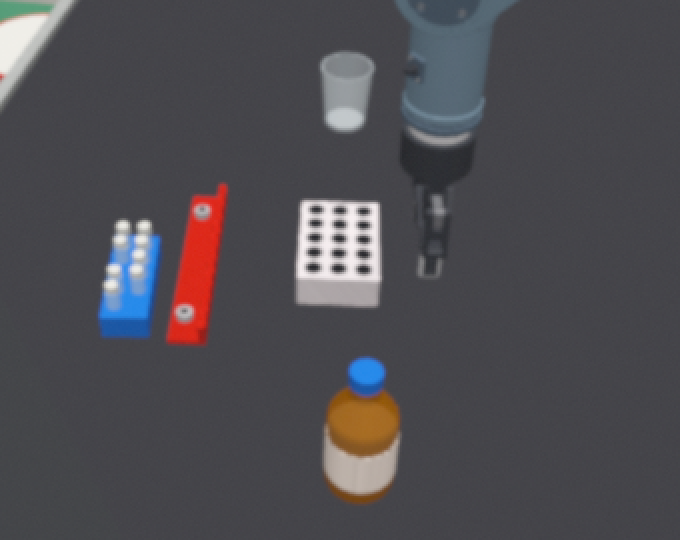

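send_rows(
  targets=[
    [8.5,1.2,0,0,0,0,0.01],
    [8.5,2.4,0.1,0,0,0,0.01],
    [8.5,3.4,0.1,0,0,0,0.01],
    [8.5,4,0.1,0,0,0,0.01],
    [8.5,4.6,0.1,0,0,0,0.01],
    [8.5,5.3,0.1,0,0,0,0.01],
    [8.5,6,0.1,0,0,0,0.01],
    [8.5,6.7,0.1,0,0,0,0.01],
    [8.5,7.4,0.1,0,0,0,0.01],
    [8.5,8.1,0.1,0,0,0,0.01],
  ],
)

```text
time_s: 9.83
eef_pos: [518.0, 46.4, 17.1]
ee_rot: [-3.133, -0.215, 0.013]
contact_force: [-9.2, -1.2, 7.5]
opening: 0.994
```

```bash
python3 - <<'E'
from h import *
b=side('side8',[570,52,.133])
c=w2(b,(-44-11,0))
rel([(*c,18,.133)])
E
```

```text
block [5.7327e+02 5.4409e+01 1.5400e-01] err 0.042 fence frame [-99.3  -6.4] 1.2
tcp [520.4  46.4  17.3] 0.136 t 9.8833 F [-1.1 -0.4 -1.1]
tcp in block [[-53.5   0.2]]
  [-0.15 0.02 -0.07  rz 0.003]
```

send_rows(
  targets=[
    [8.5,0.6,0,0,0,0,0],
    [8.5,1.2,0,0,0,0,0],
    [8.5,1.8,0,0,0,0,0],
    [8.5,2.4,0,0,0,0,0],
    [8.5,3,0,0,0,0,0],
    [8.5,3.5,0,0,0,0,0],
    [8.5,4,0,0,0,0,0],
    [8.5,4.4,0,0,0,0,0],
    [8.5,4.7,0,0,0,0,0],
    [8.5,4.9,0,0,0,0,0],
  ],
)

```text
time_s: 10.72
eef_pos: [567.4, 52.9, 17.0]
ee_rot: [-3.134, -0.214, 0.01]
contact_force: [-7.5, -2.0, 4.6]
opening: 0.998
```

```bash
python3 - <<'E'
from h import *
b=side('side9',[615,60,.133])
c=w2(b,(-44-11,0))
rel([(*c,18,.133)])
E
```

```text
block [6.22255e+02 6.10580e+01 1.55000e-01] err 0.055 fence frame [-49.8  -6.3] 1.3
tcp [567.8  52.9  17.1] 0.137 t 10.7667 F [-7.6 -0.2  2.8]
tcp in block [[-55.1   0.4]]
  [0.01 0.04 -0.09  rz 0.004]
```

Gap about 6 mm; press home gently.

send_rows(
  targets=[
    [8.5,0.1,0,0,0,0,0],
    [8.5,0.2,0,0,0,0,0],
    [8.5,0.3,0,0,0,0,0],
    [8.5,0.4,0,0,0,0,0],
    [8.5,0.5,0,0,0,0,0],
    [8.5,0.6,0,0,0,0,0],
    [8.5,0.7,0,0,0,0,0],
    [8.5,0.8,0,0,0,0,0],
    [8.5,0.8,0,0,0,0,0],
    [8.5,0.8,0,0,0,0,0],
  ],
)

```text
time_s: 11.6
eef_pos: [572.4, 53.7, 16.9]
ee_rot: [-3.134, -0.215, 0.018]
contact_force: [-16.5, -3.6, 10.6]
opening: 0.999
```

```bash
python3 - <<'E'
from h import *
b=side('side10',[622,60,.133])
E
```

```text
block [6.2722e+02 6.1343e+01 1.7600e-01] err 0.075 fence frame [-44.9  -6.7] 2.5
tcp [572.5  53.7  16.9] 0.137 t 11.65 F [-15.3  -2.8   9.5]
tcp in block [[-55.3   2.1]]
```

send_rows(
  targets=[
    [8.5,0.1,0,0,0,0,0],
    [8.5,0.2,0,0,0,0,0],
    [8.5,0.3,0,0,0,0,0],
    [8.5,0.4,0,0,0,0,0],
    [8.5,0.5,0,0,0,0,0],
    [8.5,0.5,0,0,0,0,0],
    [8.5,0.5,0,0,0,0,0],
    [8.5,0.5,0,0,0,0,0],
    [8.5,0.5,0,0,0,0,0],
    [8.5,0.5,0,0,0,0,0],
  ],
)

```text
time_s: 12.48
eef_pos: [572.6, 54.0, 16.7]
ee_rot: [-3.134, -0.215, 0.033]
contact_force: [-28.3, -5.5, 21.5]
opening: 0.998
```

```bash
python3 - <<'E'
from h import *
b=side('side11',[627,61,.133])
cv2.imwrite('pics/side11c.png',cv2.imread('pics/side11.png')[180:330,210:410].repeat(4,0).repeat(4,1))
print(arm.sense()['wrist_torque'])
E
```

```text
block [6.27527e+02 6.17920e+01 1.69000e-01] err 0.084 fence frame [-44.5  -6.3] 2.0
tcp [572.6  54.   16.7] 0.137 t 12.5333 F [-27.   -6.2  21.7]
tcp in block [[-55.5   1.6]]
[-1.17042726  4.18717659 -0.39406293]
```

View pics/side11c.png

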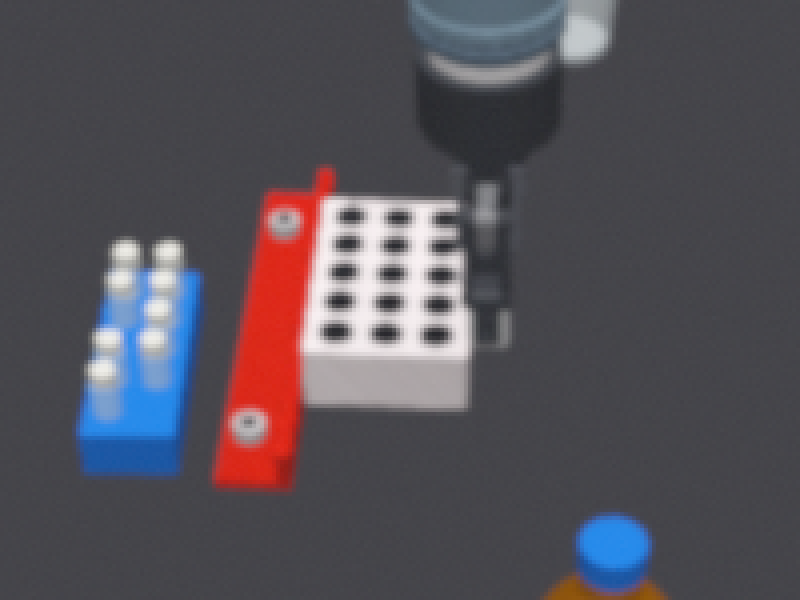

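send_rows(
  targets=[
    [8.5,-0.3,0,0,0,0,0],
    [8.5,-1,0,0,0,0,0],
    [8.5,-2.5,0,0,0,0,0],
    [8.5,-4.5,0,-0.5,0,0,0],
    [8.5,-7,0,-2,0,0,0],
    [8.5,-10,0,-4,0,0,0],
    [8.5,-13,0,-7,0,0,0],
    [8.5,-14,0,-11,0,0,0],
    [8.5,-14,0,-15,0,0,0],
    [8.5,-14,0,-18,0,0,0],
  ],
)

```text
time_s: 13.37
eef_pos: [444.5, 35.5, 201.0]
ee_rot: [3.134, 0.213, 0.006]
contact_force: [0.7, 0.1, 0.5]
opening: 0.994
```

send_rows(
  targets=[
    [8.5,-1,3,0,0,0,0],
    [8.5,-2,6,0,0,0,0],
    [8.5,-4,10,0,0,0,0],
    [8.5,-6,14,0,0,0,0],
    [8.5,-8,18,0,0,0,0],
    [8.5,-10,22,0,0,0,0],
    [8.5,-12,26,0,0,0,0],
    [8.5,-13,29,0,0,0,0],
    [8.5,-14,31,0,0,0,0],
    [8.5,-14,31,0,0,0,0],
  ],
)

```text
time_s: 14.2
eef_pos: [346.7, -296.0, 197.9]
ee_rot: [3.131, 0.206, 0.0]
contact_force: [0.3, -1.2, 0.3]
opening: 0.999
```

```bash
python3 - <<'E'
from h import *
seeblock('top12',[627,61,.133])
side('side12',[627,61,.133])
t=cv2.imread('pics/top12.png');print('fence',fit(FE,{'top':comp(redmask(t),(300,191))},F))
cv2.imwrite('pics/top12c.png',cv2.resize(t[120:270,200:400],None,fx=4,fy=4))
E
```

```text
block [6.27443e+02 5.92310e+01 1.33000e-01] err 0.02 fence frame [-44.9  -8.8] -0.0
block [6.25755e+02 6.11180e+01 1.24000e-01] err 0.025 fence frame [-46.3  -6.7] -0.5
tcp [ 347.5 -291.3  197.5] 0.133 t 14.3 F [-0.2 -0.4  0.5]
tcp in block [[-319.6 -315.4]]
fence (array([6.71374558e+02, 7.38128744e+01, 1.31797864e-01]), np.float64(0.20264847968172772))
```

View pics/top12c.png

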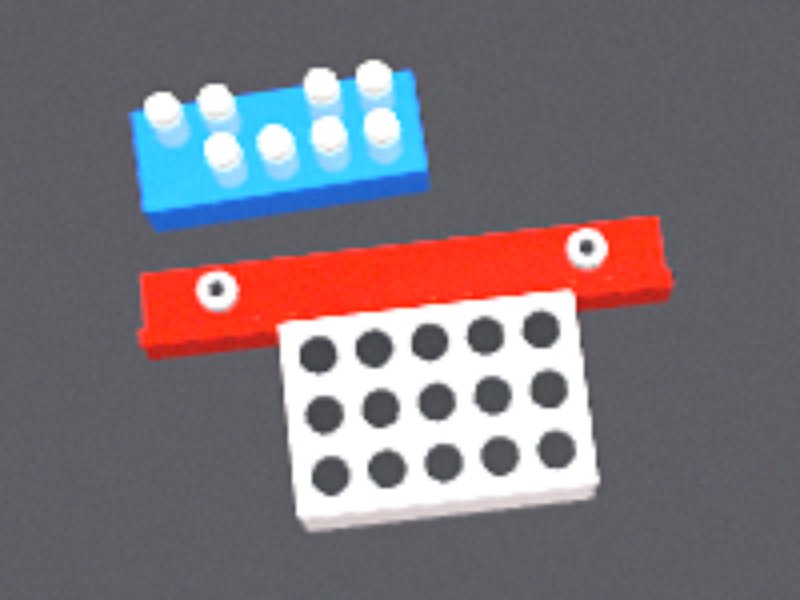

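View pics/top12.png

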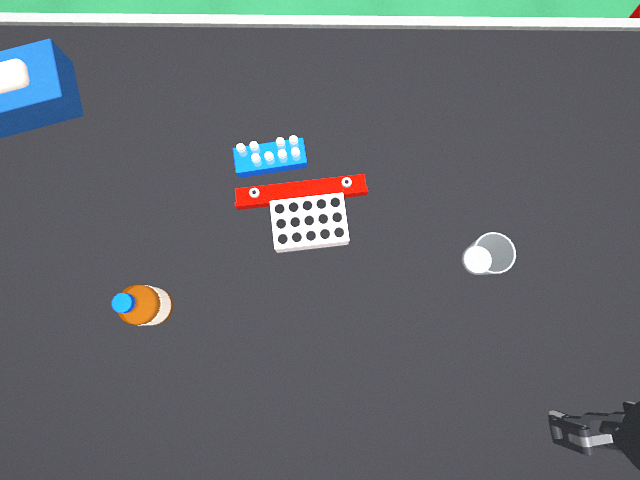

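The block lies flat against the fence at about (309, 222), both ends are well inside it, and the bystanders haven't moved. Handing in.

```bash
python3 -c "
from cell import arm
print(arm.finish_job())"
```

```text
the job is handed in; nothing more can be done
None
```

The block now lies with one long side flat against the red fence. I handed the job in at about 14.3 s of the 54 s allowed; no verdict is reported.

- **Turning it:** I turned the block about 64° with closed-finger pushes on opposite corners, first the far right one, then the near left one. It was square to within 1° while its centre was still about 137 mm from the fence.
- **Pushing it home:** I pushed the near long side with the fingers open until it stopped against the fence. The force there was about 28 N along the push, and the tool had stopped advancing. Then I backed off and moved the arm away.

| Last check (arm clear) | Top camera | Side camera |
|---|---|---|
| Angle to the fence | 0.0° | −0.5° |
| Centre to fence face (44 mm is touching) | 44.9 mm | 46.3 mm |
| Offset from the fence's middle | −8.8 mm | −6.7 mm |

- **Disagreements:** The two cameras differ by about 2 mm, which is within their calibration, and both readings are inside the limits. While the fingers were pressing, the side camera read about 2° off square. The fingers partly hid the block then, and the reading went away once they were clear.
- **Bystanders:** The bottle, beaker and rack look unmoved when I compare the first and last pictures by eye. I did not measure their positions again.

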